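# Turn the index leaf over its spine

### The arm

A 7-joint arm with a two-finger parallel gripper is mounted at the origin on the work surface. World frame = base frame: x ahead of the robot, y to its left, z up, the work surface at z = 0. Lengths are in m, angles in rad, forces in N, time in s.
With the tool pointing down it reaches from about 0.35 to 0.9 m from the base axis. Payload 8.1 kg.
Tool frame: the origin (TCP) lies between the finger pads; the fingertips stand ahead of it and the grasp point (between the pads) is the TCP (arm.nose_length is the z of the fingertips in the tool frame, in m); z points along the fingers, y is the line along which they close (so a half turn about z gives the same grasp; the last joint's range is limited). The gripper opens to 92 mm and grips with 3 to 60 N. Pads are 19 mm wide; open, the fingers measure 130 mm over their backs; the gripper's body (75 mm by 190 mm) begins 47 mm behind the grasp point.
Start: joints at [1.021, 0.434, 0.025, 1.573, -0.012, 1.134, -0.075], TCP at [0.27, -0.564, 0.246] pointing down, gripper open.
Joint ranges: [-2.62, 2.62], [-0.44, 2.09], [-1.27, 1.32], [0.08, 2.57], [-1.32, 4.46], [0.12, 2], [-2.74, 2.74]. Speed limits (rad/s): [2.22, 2.22, 3.01, 3.01, 3.14, 3.14, 3.14].

### API

Orientations are given as a rotation vector (axis times angle).
In Python, from cell import sensors, optics, arm gives the robot as it stands.
- The arm moves only by the tool arm_command, never from a script. Its argument "deltas" is one flat list of numbers, 7 for each row, row after row: the turn, a rotation vector about the world's x, y, z as a fraction of full scale, then the shift along the world's x, y, z as a fraction of full scale, then the finger opening in mm, from 0 to 91.8. In form: [wx, wy, wz, dx, dy, dz, fingers, wx, wy, wz, dx, dy, dz, fingers, ...]. A call has 1 to 20 rows; each row is the pose to reach, as a shift and turn from the pose commanded when the call began; what a row does not reach only later rows make up. Full scale, the value 1, is 1 m for a shift and 90 degrees for a turn. A row lasts 1/10 s, in which the tool goes at most 50 mm and 8.59 degrees, less where a joint would pass 70% of its speed; a pose out of reach is approached as far as the arm can. A call with a number of a shift or a turn outside -1 to 1 is refused whole. A call with a gripper value outside its range is refused whole. The fingers move at their own pace and stop on an object; "force" is the grip in N (left out, the last holds). Time passes only in rows, so rows that repeat a pose let the fingers close. It gives the time, the measured TCP pose, the force, the opening and the grip force at its end, in the units of the state.
- sensors.observe(): the state, without advancing time (a new reading comes with each control period).
- optics.get_image(name): name is "scene" or "side" or "wrist"; returns the picture (480x640x3 uint8, blue, green, red); there is no depth.
- optics.calibration(name): a dict with "camera_matrix" (3x3 intrinsics, pixels), "rvec" (rotation vector, rad) and "tvec" (3), from world to camera coordinates, as OpenCV has them. Camera axes: x right, y down, z forward; pixel columns grow to the right and rows downward; lengths in m; the calibration is good to about 2 mm. A picture is of the moment at which its call begins: read the wrist's pose just before it. calibration takes no time and is no camera call; for the wrist camera it gives the pose at the moment of the call.
- arm.sign_off(): hands the job in; it is judged then, once.
The state is a dict: "clock": time; "joints": joint angles; "dq": joint speeds; "joint_efforts": joint torques, N m; "position": TCP position; "ee_rot": TCP orientation; "force": force on the tool from outside, world axes, zero at the start; "ft_torque": the same for the moment, N m; "width": opening from 0.0 (shut) to 1.0 (fully open); "gripper_force": force on a finger pad.
Only numpy, scipy, OpenCV 4.12 (cv2) and the standard library are available. Lean on these libraries where they do the work, as an engineer would, in place of code of your own. Each camera call takes 0.05 s, during which the arm holds its last target. There are 200 camera calls.

### The job

Turn the blue index leaf over its spine, so that it uncovers the row of caps in the black clip bank and lies down flat on the rubber ribs on the other side. Push it over gently with your fingertips, without pinching or flinging it, and leave the small drives and caps lying around the stand where they are.

Things in the scene. Friction and masses are not known exactly. Their poses are not given: they have to be found in the camera images.
- spine_mid (a point): Middle of the spine (hinge line) of the fixed dark steel stand, 40 mm above the drawer base. Its axes: y along the spine, z up, x level, from the clip bank (-x, towards the robot's left) to the landing side (+x, its right). The stand is 170 mm wide in y, with spine posts 46 mm high at y = +-79 mm; its 8 mm base plate reaches from x = -90 to +120 mm.
- clip_bank (a point): Middle of the row of caps in the fixed black clip bank, level with the cap tops, 33 mm above the drawer base; 52 mm to -x of the spine. The bank is 45 mm by 150 mm (30 to 75 mm from the spine), so the leaf's free edge overhangs it by 45 mm, and overhangs the base plate by 30 mm, over bare drawer base.
- ribs (a point): Middle of the landing side, level with the tops of the two fixed black rubber ribs, 37 mm above the drawer base, 65 mm to +x of the spine. The ribs run from 22 to 108 mm from the spine, at y = +-55 mm. The flipped leaf lies on them.
- leaf (a joint): Angle of the leaf about the spine, rad: 0 = level over the clip bank, 1.57 = upright, 3.14 = level on the ribs on the +x side (end stop). It starts a little raised, 0.15 to 0.5. The hinge is stiff (about 0.08 N m friction; 1 to 2 N at the free edge turns it) and the leaf stays at whatever angle it is left; it does not fall by itself.
- leaf_tab (a point): Middle of the leaf's free edge, at the end of its yellow thumb tab, 120 mm from the spine line, mid-thickness. The tab is 60 mm wide, 4 mm thick, and reaches from 105 to 120 mm from the spine. The point turns with the leaf: x points along the leaf from tab to spine, y along the spine, z out of the side that faces up at the start.
- leaf_centre (a point): Point in the middle of the leaf, 60 mm from the spine line, mid-thickness; axes as for leaf_tab. The leaf is a rigid blue plate with white index strips, 4 mm thick, 150 mm wide along the spine, reaching 107 mm from it, then the yellow tab.
- orange_drive: Loose orange twin-connector drive lying flat, 60 x 18 x 10 mm; origin under the centre of its orange case. Bystander.
- purple_nano: Loose translucent purple nano stick lying flat, 28 x 17 x 9 mm; origin under its purple case. Bystander.
- padlock_drive: Loose brass padlock-shaped drive lying flat, 52 x 32 x 11 mm; origin under its brass body. Bystander.
- mouse_receiver: Loose white mouse receiver lying flat, 21 x 16 x 8 mm; origin under its white end. Bystander.
- cap_red: Loose red drive cap, 26 x 18 x 11 mm; origin under its centre. Bystander.
- cap_grey: Loose grey drive cap, 26 x 18 x 11 mm; origin under its centre. Bystander.

How it is judged:
On the way:
1. the leaf has been brought past upright (value of joint leaf above 1.75 rad), for 0.1 s.
At the end, for the whole second after the job is handed in: The leaf lies still, flat on the ribs on the far side (within 0.1 rad of its end stop), and every loose drive and cap is within 12 mm of where it began (value of joint leaf above 3.04 rad and velocity of joint leaf between -0.05 and 0.05 rad/s and not (distance of any of orange_drive, purple_nano, padlock_drive, mouse_receiver, cap_red, cap_grey from where it was at the start of the episode above 0.012 m)); the robot touches nothing.
It fails at once if a loose drive or cap is moved more than 12 mm or picked up (distance of any of orange_drive, purple_nano, padlock_drive, mouse_receiver, cap_red, cap_grey from where it was at the start of the episode above 0.012 m).
It fails at once if the leaf is pinched between the fingers (contact force between the fingers and leaf above 1 N and z of the grasp point in the frame of leaf_centre between -0.006 and 0.006 m and x of the grasp point in the frame of leaf_centre between -0.062 and 0.06 m and y of the grasp point in the frame of leaf_centre between -0.077 and 0.077 m).
It fails at once if the leaf is flung (faster than 5 rad/s) (velocity of joint leaf above 5 rad/s).
It fails at once if the leaf is forced (more than 40 N) (contact force between the fingers and leaf above 40 N).
It also fails if it takes over 42 s, if anything falls off the work surface, if the arm or the gripper's body presses on something with over 40 N, if the wrist force passes 120 N, or if a joint passes its speed limit or range.

## Working session

There is one attempt and no reset: what is moved stays moved. The work goes in short steps, Python scripts to look and compute and a tool call to move; the robot and the scene stay as the last step left them, time stands still between calls to the robot, and variables do not carry over. Pictures are saved under pics/ and viewed, at most 10 in all, crops included, and the job is handed in when it is done.

Besides the shell and the picture viewer there is one more tool, called after "Emit:" as name(argument=value, ...), one argument or row to a line, values as JSON. arm_command: Moves the arm, as the interface text tells. Its arguments: {"type":"object","properties":{"deltas":{"type":"array","items":{"type":"number"}},"force":{"type":"number"}},"required":["deltas"]}

```bash
mkdir -p pics; ls
python3 - <<'E'
from cell import sensors, optics, arm
import cv2
print(arm.nose_length, sensors.observe())
for n in("scene","side"):
    cv2.imwrite(f"pics/{n}0.png",optics.get_image(n)); print(n,optics.calibration(n))
E
```

```text
pics
0.019 {'clock': 0.0, 'joints': array([ 1.02138201,  0.43525693,  0.02500653,  1.5740951 , -0.01155588,
        1.13399149, -0.07511672]), 'dq': array([-1.43546902e-04, -3.76101461e-04,  1.51048113e-03, -1.67531971e-03,
       -1.12907400e-03, -6.54998399e-04,  4.87970420e-05]), 'joint_efforts': array([-1.55553924e-03, -6.67844796e+01,  9.84540023e-01, -3.14458251e+01,
       -6.05903263e-02,  4.28338966e-02,  1.63851937e-04]), 'position': array([ 0.2697733 , -0.56324924,  0.24492504]), 'ee_rot': array([-3.06207939e+00, -6.95545331e-01,  8.61125292e-04]), 'force': array([-0.23166683,  0.42103944,  0.0147836 ]), 'ft_torque': array([-0.02954316, -0.02889694, -0.02719807]), 'gripper_force': 0.0, 'width': 0.9991992168896732}
scene {'camera_matrix': array([[528.85949449,   0.        , 326.91032072],
       [  0.        , 528.85949449, 236.2151515 ],
       [  0.        ,   0.        ,   1.        ]]), 'rvec': array([ 1.48387303,  2.10980093, -0.83575686]), 'tvec': array([ 0.20425961, -0.35783591,  1.37531025])}
side {'camera_matrix': array([[475.38676991,   0.        , 314.75470115],
       [  0.        , 475.38676991, 239.95871938],
       [  0.        ,   0.        ,   1.        ]]), 'rvec': array([ 2.1013428 , -0.29525336,  0.17903559]), 'tvec': array([-0.5602472 ,  0.13343294,  0.58543093])}
```

View pics/scene0.png

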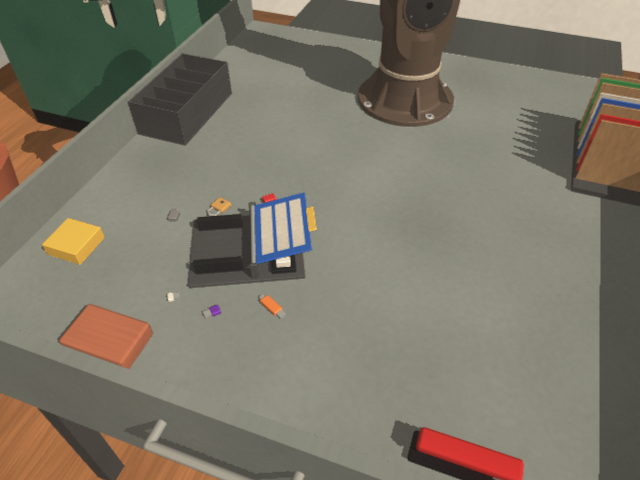

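View pics/side0.png

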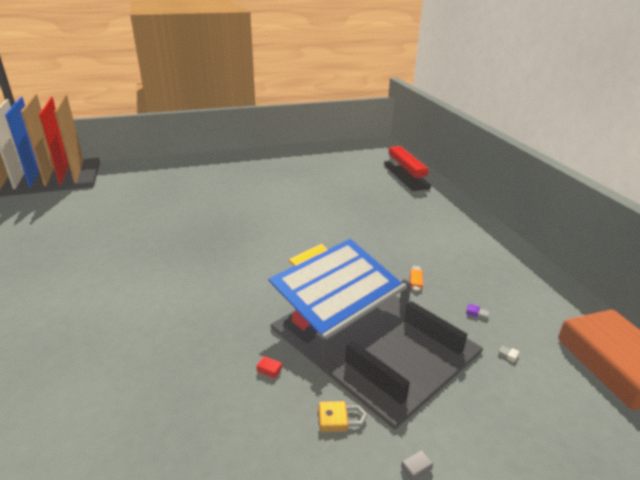

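The two views show the stand near scene pixel (250,245), with the leaf's hinge edge on the left and the tab at (315,218). In the side view the stand is at (375,335) and the tab at (308,254). I'll fit the stand pose and leaf angle to the corners.

```bash
cat > h.py <<'E'
from cell import optics
import numpy as np, cv2
from scipy.optimize import least_squares
def proj(n,P):
    c=optics.calibration(n); return cv2.projectPoints(np.float64(P).reshape(-1,1,3),c["rvec"],c["tvec"],c["camera_matrix"],None)[0][:,0]
def ray(n,uv,z):
    c=optics.calibration(n);R=cv2.Rodrigues(c["rvec"])[0];C=-R.T@c["tvec"]
    d=R.T@np.linalg.inv(c["camera_matrix"])@np.array([*uv,1.]);return C+d*(z-C[2])/d[2]
def leafpt(r,y,th,h=0): # stand frame
    return [-r*np.cos(th)+h*np.sin(th),y,.04+r*np.sin(th)+h*np.cos(th)]
def world(q,p):
    x,y,z0,psi=q[:4];c,s=np.cos(psi),np.sin(psi);p=np.atleast_2d(p)
    return np.c_[x+c*p[:,0]-s*p[:,1], y+s*p[:,0]+c*p[:,1], z0+p[:,2]]
E
python3 - <<'E'
from h import *
base={"scene":[((.12,.085),(190,284)),((.12,-.085),(196,214)),((-.09,.085),(305,276))],"side":[((.12,.085),(481,350)),((.12,-.085),(398,425)),((-.09,-.085),(272,327))]}
leaf={"scene":[((.107,-.075),(303,195)),((.107,.075),(312,247)),((.12,-.03),(312,207)),((.12,.03),(317,230))],
"side":[((.107,-.075),(270,280)),((.107,.075),(349,240)),((.12,-.03),(290,260)),((.12,.03),(325,245))]}
def f(q):
    r=[]
    for n in base:
        P=[[a,b,.008] for (a,b),_ in base[n]]+[leafpt(a,b,q[4],.002) for (a,b),_ in leaf[n]]
        r.append(proj(n,world(q,P))-np.array([u for _,u in base[n]+leaf[n]]))
    return np.concatenate(r).ravel()
s=least_squares(f,[.55,-.3,0,-1.57,.3],loss="soft_l1");print(s.x.round(4));print(f(s.x).reshape(-1,2).round(1))
np.save("q.npy",s.x)
for k,u in dict(orange=(271,305),purple=(214,311),padlock=(221,205),mouse=(172,297),red=(269,198),grey=(174,215)).items(): print(k,ray("scene",u,.005).round(3))
print(proj("scene",[[.27,-.564,.246]]))
a=cv2.resize(cv2.imread("pics/scene0.png")[170:330,150:350],None,fx=3,fy=3,interpolation=2)
b=cv2.resize(cv2.imread("pics/side0.png")[225:480,230:530],None,fx=2.3,fy=2.3,interpolation=2)
cv2.imwrite("pics/a.png",a)
E
```

```text
[ 0.6102 -0.1451 -0.0021 -1.1121  0.2526]
[[-2.   3.4]
 [-2.5  6.3]
 [ 0.5  1. ]
 [ 1.2 -2.3]
 [-0.5  3. ]
 [ 0.8 -0.1]
 [-0.9 -0.3]
 [ 3.8 -1.6]
 [-0.7  2.6]
 [-1.2 -1.7]
 [-1.2  0.1]
 [ 1.8 -0.7]
 [-0.4  0.7]
 [-2.7 -0.1]]
orange [ 0.724 -0.061  0.005]
purple [ 0.769 -0.148  0.005]
padlock [ 0.528 -0.26   0.005]
mouse [ 0.767 -0.231  0.005]
red [ 0.475 -0.176  0.005]
grey [ 0.586 -0.336  0.005]
[[135.29326077  15.21347705]]
```

View pics/a.png

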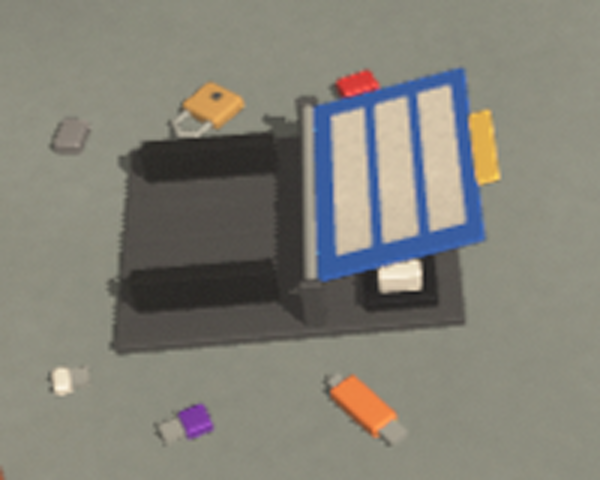

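The crop gives sharper corners: base (188.7,287.3), (192.3,220) and (305,277.3); leaf free edge (304.3,193.3) and (311.7,250). I'll refit with these.

Run:
```python
from h import *
base={"scene":[((.12,.085),(189,286.5)),((.12,-.085),(192.3,220)),((-.09,.085),(305,277.3))],"side":[((.12,.085),(481,350)),((.12,-.085),(398,425)),((-.09,-.085),(272,327))]}
leaf={"scene":[((.107,-.075),(304.3,193.3)),((.107,.075),(311.7,250)),((.12,-.03),(314.7,207)),((.12,.03),(316.5,230))],
"side":[((.107,-.075),(270,280)),((.107,.075),(349,240)),((.12,-.03),(290,260)),((.12,.03),(325,245))]}
def f(q):
    r=[]
    for n in base:
        P=[[a,b,.008] for (a,b),_ in base[n]]+[leafpt(a,b,q[4],.002) for (a,b),_ in leaf[n]]
        r.append(proj(n,world(q,P))-np.array([u for _,u in base[n]+leaf[n]]))
    return np.concatenate(r).ravel()
s=least_squares(f,[.6,-.15,0,-1.1,.3],loss="soft_l1");q=s.x;print(q.round(4));print(f(q).reshape(-1,2).round(1))
np.save("q.npy",q)
for t in (q[4],.6,.9,1.2,1.57,2,2.5,3.14): print(round(t,2),world(q,leafpt(.112,0,t)).round(3))
print(world(q,[0,0,.04]),world(q,[.065,0,.037]))
n="side";im=cv2.imread("pics/side0.png")
P=[[a,b,.008] for a in(-.09,.12) for b in(-.085,.085)]+[leafpt(r,b,q[4],.002) for r in(.0,.107) for b in(-.075,.075)]
for u in proj(n,world(q,P)): cv2.circle(im,tuple(int(v) for v in u),1,(0,255,0),-1)
cv2.imwrite("pics/b.png",cv2.resize(im[225:480,240:520],None,fx=2.3,fy=2.3,interpolation=2))
```

```text
[ 0.6107 -0.1446 -0.0025 -1.1119  0.2535]
[[-0.9  1.3]
 [ 1.3  0.7]
 [ 0.6  0.1]
 [-0.  -0.3]
 [-0.1  0.4]
 [-1.7  0.2]
 [-0.3  0. ]
 [ 3.8 -1.7]
 [-0.4  2.4]
 [-0.9 -1.7]
 [-0.9  0.1]
 [ 1.9 -0.7]
 [-0.1  0.7]
 [-2.5 -0.1]]
0.25 [[ 0.563 -0.047  0.066]]
0.6 [[ 0.57  -0.062  0.101]]
0.9 [[ 0.58  -0.082  0.125]]
1.2 [[ 0.593 -0.108  0.142]]
1.57 [[ 0.611 -0.145  0.149]]
2 [[ 0.631 -0.186  0.139]]
2.5 [[ 0.65  -0.225  0.105]]
3.14 [[ 0.66  -0.245  0.038]]
[[ 0.61068352 -0.14464167  0.03749072]] [[ 0.6394785  -0.20291559  0.03449072]]
```

View pics/b.png

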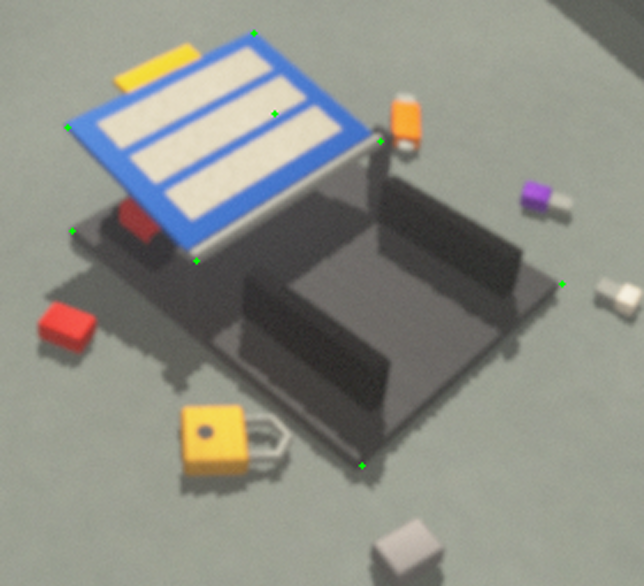

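The green model points lie on the plate and leaf corners to within a few pixels, so the fit is good (leaf about 0.25 rad). Plan: close the fingers, put the closing axis along the spine, tilt the tool 45° and hook the tip under the tab. Then follow the arc, and press down with the tool vertical.

```bash
cat >> h.py <<'E'
from scipy.spatial.transform import Rotation as Ro
from cell import sensors
q=np.load("q.npy"); NOSE=.019
def frame(phi): # tool rotation, tilt phi from vertical toward stand +x, tool y along stand y
    c,s=np.cos(q[3]),np.sin(q[3]); S=np.array([[c,-s,0],[s,c,0],[0,0,1]])
    z=S@[np.sin(phi),0,-np.cos(phi)]; y=S@[0,1.,0]; return np.c_[np.cross(y,z),y,z]
def tcp(tx,tz,phi,y=0): # tip in stand x,z -> world TCP
    return world(q,[tx-NOSE*np.sin(phi),y,tz+NOSE*np.cos(phi)])[0]
def deltas(P,R):
    o=sensors.observe(); R0=Ro.from_rotvec(o["ee_rot"])
    w=(Ro.from_matrix(R)*R0.inv()).as_rotvec()/(np.pi/2); return np.r_[w,P-o["position"]].round(3)
E
python3 - <<'E'
from h import *
print("W1",deltas(tcp(-.22,.2,0),frame(0)), tcp(-.22,.2,0))
E
```

```text
W1 [-0.000e+00 -1.000e-03  1.008e+00  2.430e-01  6.160e-01 -2.900e-02] [0.5132236  0.05259312 0.21649072]
```

Emit:
arm_command(
  deltas=[0,0,1.0,0.243,0.616,0,0,0,0,1.0,0.243,0.616,0,0,0,0,1.0,0.243,0.616,0,0,0,0,1.0,0.243,0.616,0,0,0,0,1.0,0.243,0.616,0,0,0,0,1.0,0.243,0.616,0,0,0,0,1.0,0.243,0.616,0,0,0,0,1.0,0.243,0.616,0,0,0,0,1.0,0.243,0.616,0,0,0,0,1.0,0.243,0.616,0,0,0,0,1.0,0.243,0.616,0,0,0,0,1.0,0.243,0.616,0,0,0,0,1.0,0.243,0.616,0,0,0,0,1.0,0.243,0.616,0,0,0,0,1.0,0.243,0.616,0,0,0,0,1.0,0.243,0.616,0,0],
  force=10,
)

```text
clock: 1.7
position: [0.5126, 0.0512, 0.2453]
ee_rot: [-1.674, -2.658, 0.002]
force: [-0.5, -1.2, 0.5]
width: 0.006
gripper_force: 0.0
```

Run:
```python
from h import *
o=sensors.observe();print(o["clock"],o["joints"].round(2),o["position"].round(3))
f=np.pi/4
print("W1",deltas(tcp(-.22,.2,0),frame(0)))
print("W2",deltas(tcp(-.17,.12,f),frame(f)))
```

```text
1.7 [ 0.25  0.32 -0.58  1.8   0.2   1.08  0.05] [0.513 0.051 0.245]
W1 [ 0.001 -0.001  0.008  0.001  0.001 -0.029]
W2 [-0.449 -0.219  0.008  0.017 -0.031 -0.114]
```

Emit:
arm_command(
  deltas=[-0.11,-0.055,0.002,0.004,-0.008,-0.02,0,-0.22,-0.11,0.004,0.008,-0.016,-0.04,0,-0.33,-0.165,0.006,0.012,-0.024,-0.07,0,-0.449,-0.219,0.008,0.017,-0.031,-0.114,0,-0.449,-0.219,0.008,0.017,-0.031,-0.114,0,-0.449,-0.219,0.008,0.017,-0.031,-0.114,0,-0.449,-0.219,0.008,0.017,-0.031,-0.114,0,-0.449,-0.219,0.008,0.017,-0.031,-0.114,0],
)

```text
clock: 2.5
position: [0.5299, 0.02, 0.1318]
ee_rot: [1.28, 2.059, -0.53]
force: [0.4, -0.1, -0.1]
width: 0.004
gripper_force: 0.0
```

Run:
```python
from h import *
o=sensors.observe();print(o["clock"],o["joints"].round(2),o["position"].round(3))
f=np.pi/4
print("W2",deltas(tcp(-.17,.12,f),frame(f)))
print("W3",deltas(tcp(-.155,.038,f),frame(f)))
print("W4",deltas(tcp(-.108,.038,f),frame(f)))
for n in("scene","side"): cv2.imwrite(f"pics/{n}1.png",optics.get_image(n))
a=cv2.imread("pics/scene1.png")[130:330,150:400];b=cv2.imread("pics/side1.png")[130:430,150:520]
cv2.imwrite("pics/c.png",np.hstack([cv2.resize(x,(int(x.shape[1]*400/x.shape[0]),400)) for x in(a,b)])[:,:800])
```

```text
2.5 [-0.39  0.54 -0.32  2.1   1.09  1.12 -1.04] [0.53  0.02  0.132]
W2 [-0.001 -0.001  0.    -0.    -0.    -0.001]
W3 [-0.001 -0.001  0.     0.006 -0.014 -0.083]
W4 [-0.001 -0.001  0.     0.027 -0.056 -0.083]
```

View pics/side1.png

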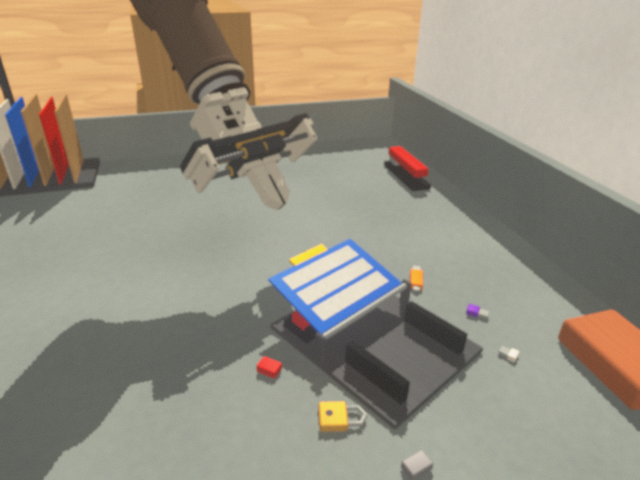

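The side view shows the closed fingertips at (278,203), tilted 45°, aligned with the spine and lined up with the tab at (310,254). The bystanders are clear. Next I descend and slide the tips under the tab.

Emit:
arm_command(
  deltas=[0,0,0,0.003,-0.007,-0.04,0,0,0,0,0.006,-0.014,-0.083,0,0,0,0,0.006,-0.014,-0.083,0,0,0,0,0.006,-0.014,-0.083,0,0,0,0,0.013,-0.028,-0.083,0,0,0,0,0.02,-0.042,-0.083,0,0,0,0,0.027,-0.056,-0.083,0,0,0,0,0.027,-0.056,-0.083,0,0,0,0,0.027,-0.056,-0.083,0],
)

```text
clock: 3.5
position: [0.5572, -0.0354, 0.0493]
ee_rot: [1.279, 2.057, -0.528]
force: [-0.4, 0.8, -0.2]
width: 0.005
gripper_force: 0.0
```

```bash
cat > path.py <<'E'
from h import *
def pose(th,press=0):
    phi=np.pi/4*np.clip((2.2-th)/(2.2-.785),0,1)
    d=np.array([np.sin(phi),-np.cos(phi)]);e=np.array([np.cos(phi),np.sin(phi)])
    u=np.array([-np.cos(th),np.sin(th)]);n=np.array([np.sin(th),np.cos(th)])
    if th<.785: t=.12*u-.002*n+.028*d-.0095*e
    else: t=(.092+.0*th)*u-(.002-press)*n-.0095*e
    return tcp(t[0],.04+t[1],phi),frame(phi)
def table(ths):
    for th in ths: print(round(th,2),deltas(*pose(th)).tolist())
E
python3 - <<'E'
from path import *
o=sensors.observe();print(o["clock"],o["joints"].round(2),o["position"].round(3),o["force"])
cv2.imwrite("pics/side2.png",optics.get_image("side"))
table(np.arange(.3,1.75,.1))
E
```

```text
3.5 [-0.33  0.69 -0.24  2.14  1.3   0.99 -1.19] [ 0.557 -0.035  0.049] [-0.39024897  0.82142794 -0.16455668]
0.3 [-0.001, 0.0, -0.001, 0.002, -0.006, 0.009]
0.4 [-0.001, 0.0, -0.001, 0.004, -0.01, 0.02]
0.5 [-0.001, 0.0, -0.001, 0.006, -0.014, 0.031]
0.6 [-0.001, 0.0, -0.001, 0.009, -0.02, 0.041]
0.7 [-0.001, 0.0, -0.001, 0.012, -0.026, 0.051]
0.8 [0.004, 0.003, -0.001, 0.016, -0.033, 0.06]
0.9 [0.036, 0.018, -0.001, 0.019, -0.04, 0.067]
1.0 [0.067, 0.034, -0.0, 0.022, -0.047, 0.074]
1.1 [0.099, 0.05, -0.0, 0.026, -0.054, 0.08]
1.2 [0.131, 0.065, -0.0, 0.03, -0.062, 0.085]
1.3 [0.162, 0.081, -0.0, 0.034, -0.071, 0.089]
1.4 [0.194, 0.097, -0.0, 0.038, -0.079, 0.092]
1.5 [0.226, 0.112, -0.0, 0.043, -0.088, 0.094]
1.6 [0.257, 0.128, -0.0, 0.047, -0.097, 0.095]
1.7 [0.289, 0.144, -0.0, 0.052, -0.106, 0.096]
```

View pics/side2.png

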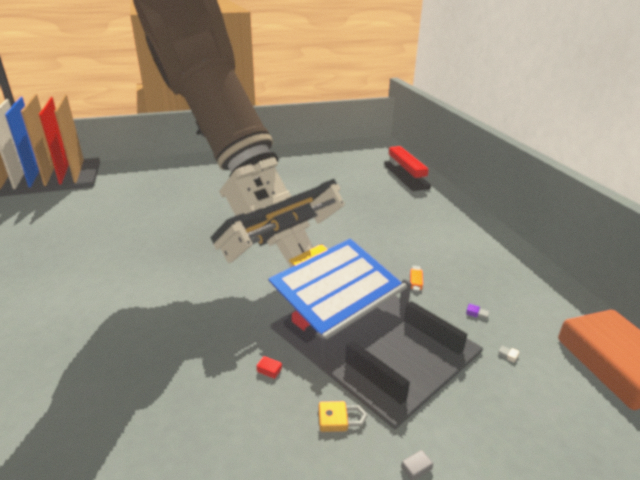

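The fingers pass behind and under the tab at (310,255), and there is no contact force yet. I'll lift to about 0.7 rad and check the force.

Emit:
arm_command(
  deltas=[0,0,0,0.002,-0.006,0.009,0,0,0,0,0.004,-0.01,0.02,0,0,0,0,0.006,-0.014,0.031,0,0,0,0,0.009,-0.02,0.041,0,0,0,0,0.012,-0.026,0.051,0,0,0,0,0.012,-0.026,0.051,0],
)

```text
clock: 4.15
position: [0.5696, -0.0612, 0.1014]
ee_rot: [1.278, 2.057, -0.527]
force: [-0.7, 1.0, -0.7]
width: 0.005
gripper_force: 0.0
```

Run:
```python
from path import *
o=sensors.observe();print(o["clock"],o["joints"].round(2),o["position"].round(3),o["force"].round(1))
cv2.imwrite("pics/side3.png",optics.get_image("side"))
table(np.arange(.8,2.45,.1))
```

```text
4.15 [-0.27  0.59 -0.23  2.12  1.25  0.99 -1.03] [ 0.57  -0.061  0.101] [-0.7  1.  -0.7]
0.8 [0.004, 0.003, -0.001, 0.003, -0.007, 0.008]
0.9 [0.036, 0.019, -0.001, 0.007, -0.014, 0.016]
1.0 [0.067, 0.035, -0.001, 0.01, -0.021, 0.022]
1.1 [0.099, 0.05, -0.001, 0.014, -0.028, 0.028]
1.2 [0.131, 0.066, -0.0, 0.018, -0.036, 0.033]
1.3 [0.162, 0.082, -0.0, 0.022, -0.045, 0.037]
1.4 [0.194, 0.097, -0.0, 0.026, -0.053, 0.04]
1.5 [0.226, 0.113, -0.0, 0.031, -0.062, 0.043]
1.6 [0.257, 0.129, -0.0, 0.035, -0.071, 0.044]
1.7 [0.289, 0.144, -0.0, 0.039, -0.08, 0.044]
1.8 [0.321, 0.16, -0.0, 0.044, -0.089, 0.043]
1.9 [0.352, 0.176, -0.0, 0.048, -0.098, 0.042]
2.0 [0.384, 0.191, -0.0, 0.052, -0.106, 0.039]
2.1 [0.416, 0.207, -0.0, 0.057, -0.115, 0.036]
2.2 [0.447, 0.223, -0.0, 0.06, -0.123, 0.032]
2.3 [0.447, 0.223, -0.0, 0.064, -0.129, 0.026]
2.4 [0.447, 0.223, -0.0, 0.067, -0.135, 0.02]
```

View pics/side3.png

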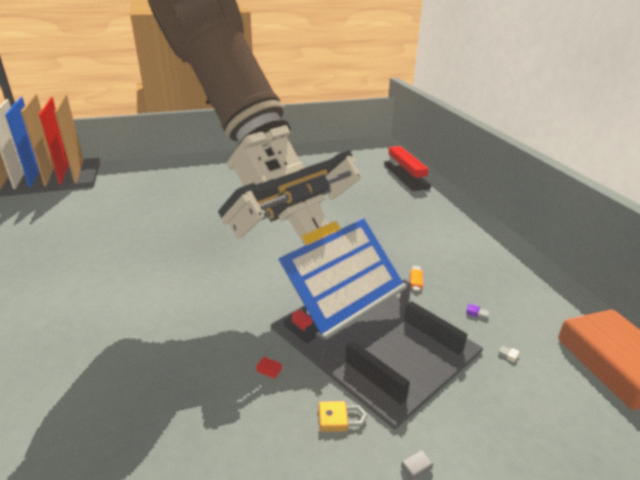

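The leaf is up to about 0.65 rad with the tab resting on the fingers at (320,233), and nothing else has moved. I'll continue over the top.

Emit:
arm_command(
  deltas=[0.004,0.003,0,0.003,-0.007,0.008,0,0.036,0.019,0,0.007,-0.014,0.016,0,0.067,0.035,0,0.01,-0.021,0.022,0,0.099,0.05,0,0.014,-0.028,0.028,0,0.131,0.066,0,0.018,-0.036,0.033,0,0.162,0.082,0,0.022,-0.045,0.037,0,0.194,0.097,0,0.026,-0.053,0.04,0,0.226,0.113,0,0.031,-0.062,0.043,0,0.257,0.129,0,0.035,-0.071,0.044,0,0.289,0.144,0,0.039,-0.08,0.044,0,0.321,0.16,0,0.044,-0.089,0.043,0,0.352,0.176,0,0.048,-0.098,0.042,0,0.384,0.191,0,0.052,-0.106,0.039,0,0.384,0.191,0,0.052,-0.106,0.039,0],
)

```text
clock: 5.6
position: [0.6209, -0.1697, 0.1375]
ee_rot: [1.613, 2.586, -0.091]
force: [1.1, -0.7, -0.6]
width: 0.006
gripper_force: 0.0
```

Run:
```python
from path import *
o=sensors.observe();print(o["clock"],o["joints"].round(2),o["position"].round(3),o["force"].round(1))
cv2.imwrite("pics/side4.png",optics.get_image("side"))
table(np.r_[np.arange(2.1,3.1,.1),3.14])
```

```text
5.6 [ 0.46  0.58 -0.48  1.68  0.45  0.93  0.23] [ 0.621 -0.17   0.138] [ 1.1 -0.7 -0.6]
2.1 [0.032, 0.015, 0.001, 0.005, -0.007, -0.001]
2.2 [0.064, 0.03, 0.001, 0.009, -0.015, -0.006]
2.3 [0.064, 0.03, 0.001, 0.012, -0.022, -0.011]
2.4 [0.064, 0.03, 0.001, 0.015, -0.028, -0.018]
2.5 [0.064, 0.03, 0.001, 0.018, -0.033, -0.025]
2.6 [0.064, 0.03, 0.001, 0.02, -0.038, -0.032]
2.7 [0.064, 0.03, 0.001, 0.022, -0.042, -0.04]
2.8 [0.064, 0.03, 0.001, 0.024, -0.045, -0.048]
2.9 [0.064, 0.03, 0.001, 0.025, -0.048, -0.057]
3.0 [0.064, 0.03, 0.001, 0.026, -0.05, -0.066]
3.14 [0.064, 0.03, 0.001, 0.027, -0.051, -0.079]
```

View pics/side4.png

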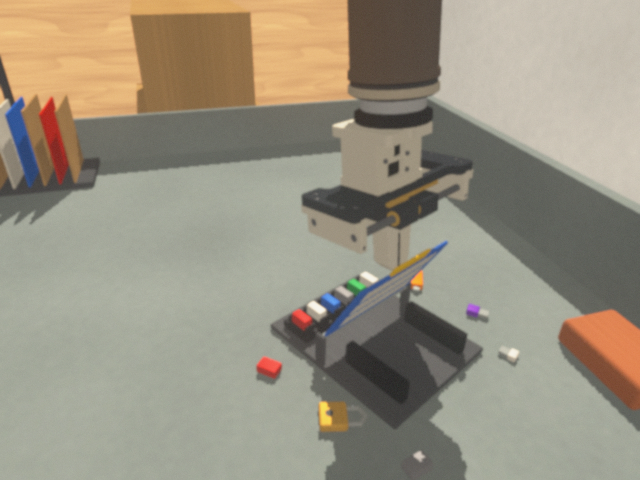

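The leaf is past upright at about 2.0 rad, with the fingertips behind it near (395,260) and the caps uncovered. I'll push it down and then press gently.

Emit:
arm_command(
  deltas=[0.032,0.015,0,0.005,-0.007,-0.001,0,0.064,0.03,0,0.009,-0.015,-0.006,0,0.064,0.03,0,0.012,-0.022,-0.011,0,0.064,0.03,0,0.015,-0.028,-0.018,0,0.064,0.03,0,0.018,-0.033,-0.025,0,0.064,0.03,0,0.02,-0.038,-0.032,0,0.064,0.03,0,0.022,-0.042,-0.04,0,0.064,0.03,0,0.024,-0.045,-0.048,0,0.064,0.03,0,0.025,-0.048,-0.057,0,0.064,0.03,0,0.026,-0.05,-0.066,0,0.064,0.03,0,0.027,-0.051,-0.072,0,0.064,0.03,0,0.027,-0.051,-0.074,0,0.064,0.03,0,0.027,-0.051,-0.074,0],
)

```text
clock: 6.95
position: [0.6479, -0.2176, 0.0644]
ee_rot: [1.656, 2.669, 0.002]
force: [-0.1, -0.4, 0.5]
width: 0.006
gripper_force: 0.0
```

Emit:
arm_command(
  deltas=[0,0,0,0,0,-0.001,0,0,0,0,0,0,-0.002,0,0,0,0,0,0,-0.003,0,0,0,0,0,0,-0.003,0],
)

```text
clock: 7.35
position: [0.6481, -0.2177, 0.0619]
ee_rot: [1.656, 2.669, 0.002]
force: [0.3, -0.2, 0.6]
width: 0.005
gripper_force: 0.1
```

Emit:
arm_command(
  deltas=[0,0,0,0,0,-0.001,0,0,0,0,0,0,-0.001,0,0,0,0,0,0,-0.002,0,0,0,0,0,0,-0.002,0],
)

```text
clock: 7.75
position: [0.6483, -0.2176, 0.0612]
ee_rot: [1.655, 2.668, 0.002]
force: [-4.9, -0.3, 11.4]
width: 0.005
gripper_force: 5.9
```

A firm 11 N stop with the tip at z = 0.042 m, which is the expected top of the flat leaf. I'll retreat and check.

Emit:
arm_command(
  deltas=[0,0,0,0,0,0.01,0,0,0,0,0,0,0.04,0,0,0,0,0,0,0.08,0,0,0,0,0,0,0.12,0,0,0,0,0,0,0.16,0,0,0,0,0,0,0.16,0],
)

```text
clock: 8.35
position: [0.651, -0.2176, 0.2268]
ee_rot: [1.651, 2.661, 0.008]
force: [0.8, 0.3, 0.5]
width: 0.002
gripper_force: 0.0
```

Run:
```python
from h import *
s=optics.get_image("side")
P=[leafpt(r,y,np.pi,-.002) for r in(.107,) for y in(-.075,.075)]+[leafpt(.12,y,np.pi,-.002) for y in(-.03,.03)]
for u in proj("side",world(q,P)): cv2.circle(s,tuple(int(v) for v in u),2,(0,255,0),-1)
cv2.imwrite("pics/side5.png",s)
```

```text
(no output)
```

View pics/side5.png

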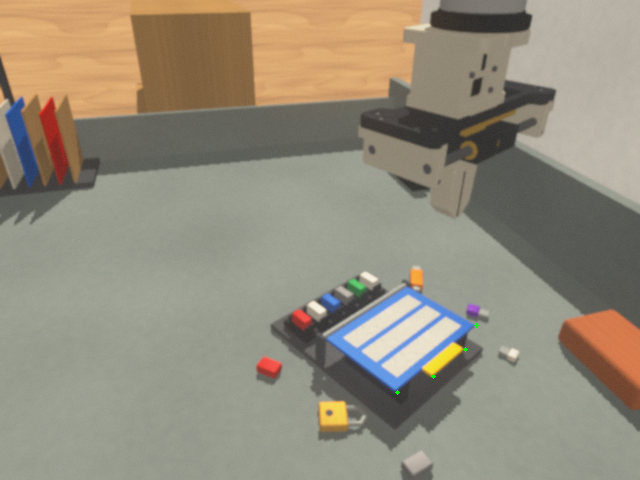

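The leaf is on the ribs side, but its free corner at (397,382) sits about 10 px above the level-leaf prediction at (397,392). I'll measure the angle by matching the blue outline.

Run:
```python
from h import *
def quad(n,Q,th,top): return proj(n,world(Q,[leafpt(r,y,th,top) for r,y in((.005,-.075),(.107,-.075),(.107,.075),(.005,.075))]))
def mask(im):
    h=cv2.cvtColor(im,cv2.COLOR_BGR2HSV); m=cv2.inRange(h,(105,140,70),(125,255,255))
    c=max(cv2.findContours(m,0,2)[0],key=cv2.contourArea); return cv2.convexHull(c)
def corners(hull): 
    for e in np.arange(1,20,.5):
        a=cv2.approxPolyDP(hull,e,True)[:,0]
        if len(a)==4:return a
after={n:optics.get_image(n) for n in("side","scene")}
for n in after: cv2.imwrite(f"pics/{n}6.png",after[n])
for n in after:
    a=corners(mask(cv2.imread(f"pics/{n}0.png"))); b=corners(mask(after[n]))
    print(n,"start",a.tolist(),quad(n,q,q[4],.002).round().tolist()); print(" now",b.tolist())
    for z0 in(q[2],0.):
        Q=q.copy();Q[2]=z0
        for th in(2.9,3.0,3.05,3.1,3.14): print(round(z0,4),th,quad(n,Q,th,-.002).round().tolist())
x=[cv2.resize(i[y:y+150,c:c+200],None,fx=2,fy=2) if 0 else cv2.resize(i[y:y+150,c:c+200],(400,300),interpolation=2) for i,y,c in((after["side"],265,300),(after["scene"],160,150))]
cv2.imwrite("pics/f.png",np.hstack(x))
```

```text
side start [[350, 240], [399, 283], [321, 332], [271, 279]] [[322.0, 335.0], [269.0, 280.0], [351.0, 239.0], [403.0, 284.0]]
 now [[408, 288], [472, 326], [395, 390], [327, 339]]
-0.0025 2.9 [[327.0, 339.0], [397.0, 372.0], [478.0, 308.0], [408.0, 287.0]]
-0.0025 3.0 [[328.0, 340.0], [398.0, 381.0], [478.0, 316.0], [408.0, 287.0]]
-0.0025 3.05 [[328.0, 340.0], [398.0, 385.0], [477.0, 319.0], [408.0, 287.0]]
-0.0025 3.1 [[328.0, 340.0], [397.0, 389.0], [477.0, 323.0], [408.0, 287.0]]
-0.0025 3.14 [[328.0, 340.0], [397.0, 392.0], [476.0, 326.0], [408.0, 288.0]]
0.0 2.9 [[327.0, 337.0], [397.0, 370.0], [478.0, 306.0], [408.0, 285.0]]
0.0 3.0 [[328.0, 338.0], [398.0, 379.0], [478.0, 314.0], [409.0, 286.0]]
0.0 3.05 [[328.0, 338.0], [398.0, 383.0], [478.0, 318.0], [409.0, 286.0]]
0.0 3.1 [[328.0, 338.0], [398.0, 387.0], [477.0, 321.0], [409.0, 286.0]]
0.0 3.14 [[328.0, 338.0], [397.0, 390.0], [477.0, 324.0], [409.0, 286.0]]
scene start [[303, 193], [310, 249], [258, 263], [255, 206]] [[254.0, 207.0], [304.0, 193.0], [312.0, 250.0], [256.0, 265.0]]
 now [[249, 207], [250, 262], [193, 269], [198, 211]]
-0.0025 2.9 [[250.0, 207.0], [196.0, 202.0], [192.0, 261.0], [251.0, 265.0]]
-0.0025 3.0 [[250.0, 207.0], [196.0, 206.0], [192.0, 265.0], [251.0, 265.0]]
-0.0025 3.05 [[250.0, 207.0], [196.0, 208.0], [192.0, 267.0], [251.0, 265.0]]
-0.0025 3.1 [[250.0, 207.0], [197.0, 210.0], [192.0, 269.0], [251.0, 266.0]]
-0.0025 3.14 [[250.0, 207.0], [197.0, 211.0], [192.0, 271.0], [251.0, 266.0]]
0.0 2.9 [[250.0, 206.0], [196.0, 201.0], [191.0, 260.0], [251.0, 264.0]]
0.0 3.0 [[250.0, 206.0], [196.0, 205.0], [191.0, 264.0], [251.0, 264.0]]
0.0 3.05 [[250.0, 206.0], [196.0, 207.0], [191.0, 266.0], [251.0, 265.0]]
0.0 3.1 [[250.0, 206.0], [196.0, 209.0], [192.0, 268.0], [251.0, 265.0]]
0.0 3.14 [[250.0, 206.0], [197.0, 210.0], [192.0, 270.0], [251.0, 265.0]]
```

View pics/f.png

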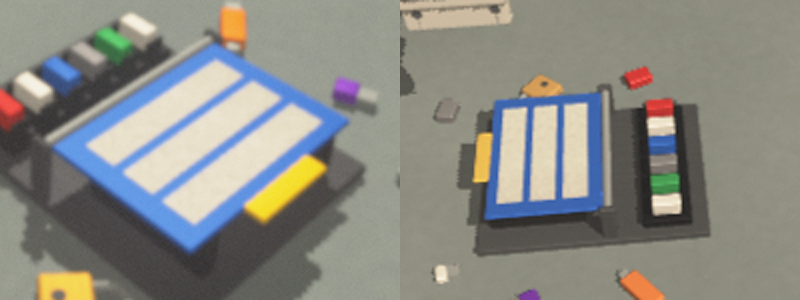

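The corners measured in both views match the level-leaf prediction to about 1–4 px (side (395,390), scene (198,211) and (193,269)). The leaf is flat, the bystanders are where they started and the arm is clear.

```bash
python3 -c "
from cell import arm; print(arm.sign_off())"
```

```text
the job is handed in; nothing more can be done
None
```

The leaf is turned over and measures flat on the ribs, the caps are uncovered, the loose drives and caps look unmoved in the final pictures, and the job is handed in; sign-off gave no verdict.

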